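# Lock the sample slide and hook up its spring

### The arm

A 7-joint arm with a two-finger parallel gripper is mounted at the origin on a cart in front of the work surface, level with it; the furniture and walls round the work are solid. World frame = base frame: x ahead of the robot, y to its left, z up, the work surface at z = 0. Lengths are in m, angles in degrees, forces in N, time in s.
With the tool pointing down it reaches from about 0.425 to 0.875 m from the base axis. Payload 4.7 kg.
Tool frame: the origin (TCP) lies at the very end of the fingers, on their centre line; the grasp point (between the pads) lies 19 mm behind it; z points along the fingers, y is the line along which they close (so a half turn about z gives the same grasp; the last joint's range is limited). The gripper opens to 87 mm and grips with 3 to 60 N. Pads are 19 mm wide; open, the fingers measure 117 mm over their backs; the gripper's body (75 mm by 190 mm) begins 51 mm behind the grasp point.
Start: joints at [77.642, 18.392, -4.016, 83.108, 1.295, 78.541, -3.26], TCP at [0.148, -0.633, 0.223] pointing down, gripper open.
Joint ranges: [-163.93, 163.93], [-17.29, 119.83], [-79.2, 71.16], [3.27, 140.29], [-89.18, 269.18], [5.43, 117.66], [-154.24, 154.24]. Speed limits (degrees/s): [147.25, 147.25, 180, 180, 180, 180, 180].

### API

Orientations are given as [roll, pitch, yaw] about the fixed x, y, z axes, in that order (R = Rz(yaw) Ry(pitch) Rx(roll)).
In Python, from cell import get_obs, eyes, env gives the robot as it stands.
- The arm moves only by the tool servo_tool, never from a script. Its argument "series" is a list that holds one entry, the list of rows, each a list of 7 numbers: the shift along the tool's x, y, z in units of 300 mm (1.0 is 300 mm), then the turn, a rotation vector about the tool's x, y, z in units of pi rad (1.0 is pi rad), then the opening, from 0 (shut) to 1 (fully open). In form: [[[tx, ty, tz, wx, wy, wz, gripper], ...]]. A call has 1 to 12 rows; each row is the pose to reach, as a shift and turn from the pose commanded when the call began, along the tool's axes at that moment, turning the shorter way round; what a row does not reach only later rows make up. A row lasts 1/12 s, in which the tool goes at most 41.7 mm and 7.16 degrees, less where a joint would pass 70% of its speed; a pose out of reach is approached as far as the arm can. A call with a number of a shift or a turn outside -1 to 1 is refused whole. A call with a gripper value outside its range is refused whole. The fingers move at their own pace and stop on an object; "grip_force" is the grip in N (left out, the last holds). Time passes only in rows, so rows that repeat a pose let the fingers close. It gives the time, the measured TCP pose, the force, the opening and the grip force at its end, in the units of the state.
- get_obs(): the state, without advancing time (a new reading comes with each control period).
- eyes.read_camera(name): name is "scene" or "top" or "wrist"; returns a dict with "frame" (384x512x3 uint8, red, green, blue), "depth" (384x512 float32, m along the optical axis (not along the pixel's ray), 0 where there is no reading), "fx", "fy", "cx", "cy" (pixels), "origin" and "rotation" of the camera in the world; the wrist camera has in their place "mount" (4x4, takes a point from camera to tool coordinates, whose origin is the TCP and whose axes are the flange's). Camera axes: x right, y down, z forward; pixel columns grow to the right and rows downward; lengths in m; the calibration is good to about 2 mm. A picture is of the moment at which its call begins: read the wrist's pose just before it.
- env.sign_off(): hands the job in; it is judged then, once.
The state is a dict: "time_s": time; "qpos": joint angles; "joint_velocities": joint speeds; "effort": joint torques, N m; "tool_pos": TCP position; "tool_rot": TCP orientation; "force": force on the tool from outside, world axes, zero at the start; "wrist_torque": the same for the moment, N m; "grip_width": finger opening in m; "grasp_force": force on a finger pad.
Only numpy, scipy, OpenCV 4.12 (cv2) and the standard library are available. Lean on these libraries where they do the work, as an engineer would, in place of code of your own. Each camera call takes 0.05 s, during which the arm holds its last target. There are 200 camera calls.

### The job

On the blue sample slide, first push the orange thumb wedge fully in until it jams the sliding bar hard against its end stop and leave it jammed. Then take the red-handled spring puller from its stand, put its tip in the yellow loop at the end of the spring, stretch the spring and hang its open hook on the brass anchor post so that the post carries the pull; work the spring with the puller only, never with the fingers. Finally put the puller back upright in its stand, without disturbing the mug.

Things in the scene. Friction and masses are not known exactly. Their poses are not given: they have to be found in the camera images.
- fixture: Sample slide: blue plate 110 mm (its x) by 290 mm (its y), 8 mm thick, fixed; origin on the worktop, 5 mm to +y of its middle. On it in one line along y: end stop, steel bar with a white sample cup, lug on the bar, orange wedge, bridge wall, pin, spring, and the brass post near the +y end. Nothing on it is higher than 60 mm.
- bar (a joint): Steel sliding bar: 0 = home, hard against its end stop (the jammed position); up to 0.005 m towards +y of the fixture as found. Slides with about 1 N friction.
- wedge (a joint): Orange thumb wedge: 0 = drawn back; grows as it is pushed along the fixture's +x, square to the bar (about 2 N friction). It meets the lug on the bar and drives the bar home against the stop, which it reaches at about 0.024 m; a push of 8 to 12 N then jams it at 0.024 to 0.028 m. It locks itself and stays.
- wedge_tab (a point): Middle of the ribbed face (towards -x of the fixture) of the wedge's upright thumb tab, 50 mm above the worktop. The tab is 18 mm wide (y), 8 mm thick (x) and its top is 60 mm above the worktop; lug and bridge wall beyond it are 36 mm high. Axes as the fixture's.
- spring_pin (a point): Axis of the upright pin at the bar's end, about which the spring swings level, at the spring's height, 30 mm above the worktop. The spring cannot rise or sink.
- spring_swing (a joint): Swing of the spring about that pin: 0.33 = pointing along the fixture's +y straight at the post; smaller = swung towards the fixture's +x, where it is parked at the start (-0.09 to 0.08 rad) clear of the post; hook_end is turned by (value - 0.33) about z against the fixture. Very light friction; it stays where it is left.
- spring_stretch (a joint): Stretch of the spring in m: 0 = slack, at most 0.055; pull about 150 N per m, no preload. Hanging on the post it is stretched about 0.021.
- hook_end: Spring's end piece, flat, 4 mm wire, 30 mm above the worktop; +y along the spring away from the pin, +x to its right. Origin at the coil's end, 53 mm + stretch from the pin. Shank along x = +9 mm, round crown (radius 9 mm about y = 30), tip ending at x = -9, y = 20 mm. The post must pass in sideways through the gap on the -x side between coil (y = 0) and tip, then sits in the crown.
- hook_seat (a point): Where the post's axis sits when the hook hangs on it, in the crown: y = 33 mm of hook_end.
- pull_loop (a point): Centre of the closed yellow pull loop: y = 49 mm of hook_end; clear opening 16 mm in diameter, open from above; wire 4 mm thick, its middle 30 mm above the worktop.
- anchor_post: Brass anchor post, 8 mm in diameter with a 13 mm head 35.5 to 41 mm above the worktop. Origin on its axis on the plate's top, 8 mm above the worktop.
- post_mid (a point): Point on the post's axis at the hook's height, 30 mm above the worktop; 107 mm from the pin when the bar is home.
- puller: Spring puller, 98 mm tall, about 120 g, upright in its stand, origin then 10 mm above the worktop. Origin at the bottom of its tip, z up: ball tip 8 mm in diameter, 6 mm shank, flange 34 mm in diameter from z = 36 to 40 mm, square red handle 18 by 18 mm from z = 40 to 96 mm (sides along its x and y).
- stand: Grey tube stand fixed to the worktop, foot 64 mm in diameter. Origin under its middle.
- stand_mouth (a point): Centre of the stand's mouth, 46 mm above the worktop: tube 36 mm outside, 24 mm inside, 40 mm deep. The puller's flange rests on this rim.
- mug: White patterned mug, 82 by 114 mm, 91 mm tall; not part of the job, to be left alone. Origin under its middle. Mug and stand may swap sides.
There are look-alikes about, which are no part of the job. Leave any brown or white look-alike of the stand alone.

How it is judged (in metres and radians):
On the way, in this order (a step that is already met when the one before it is completed fails the run):
1. the wedge is pushed in and jams the bar against its end stop (value of joint wedge above 0.0225 m and value of joint bar below 0.0015 m), for 0.2 s.
2. the puller's tip pulls the spring's end and stretches the spring (all of step 1 and contact force between puller and hook_end above 1.5 N and value of joint spring_stretch above 0.02 m), for 0.1 s.
3. the hook hangs on the post, which carries the pull (all of step 1 and horizontal distance between hook_seat and post_mid below 0.005 m and value of joint spring_stretch above 0.016 m and contact force between hook_end and anchor_post above 2 N and contact force between puller and hook_end below 0.5 N), for 0.2 s.
At the end, for the whole second after the job is handed in: Wedge in over 22.5 mm, bar within 1.5 mm of its stop; hook seat within 5 mm of the post axis, spring stretched over 16 mm, post carrying over 2 N; puller at rest in its stand: axis within 12 mm, tip below 16 mm, tilt under 0.15 rad; mug moved under 3 cm (all of step 1 and horizontal distance between hook_seat and post_mid below 0.005 m and value of joint spring_stretch above 0.016 m and contact force between hook_end and anchor_post above 2 N and horizontal distance between puller and stand_mouth below 0.012 m and height (world z) of puller below 0.016 m and angle between puller's own z axis and vertical below 0.15 rad and linear speed of puller below 0.02 m/s); the robot touches nothing.
It fails at once if the fingers touch the spring or its hook (contact force between the fingers and hook_end above 1 N).
It fails at once if the mug is moved by more than 3 cm (distance of mug from where it was at the start of the episode above 0.03 m).
It also fails if it takes over 69 s, if anything falls off the work surface, if the arm or the gripper's body presses on something with over 40 N, if the wrist force passes 120 N, or if a joint passes its speed limit or range.

## Working session

There is one attempt and no reset: what is moved stays moved. The work goes in short steps, Python scripts to look and compute and a tool call to move; the robot and the scene stay as the last step left them, time stands still between calls to the robot, and variables do not carry over. Pictures are saved under pics/ and viewed, at most 12 in all, crops included, and the job is handed in when it is done.

Besides the shell and the picture viewer there is one more tool, called after "Emit:" in YAML: its name, and indented under it one key for each argument. servo_tool: Moves the arm, as the interface text tells. Shifts and turns lie within -1 to 1; 1 stands for 300 mm of shift or pi rad of turn. Its arguments: {"type":"object","properties":{"series":{"type":"array"},"grip_force":{"type":"number"}},"required":["series"]}

```bash
mkdir -p pics; ls; cat > h.py <<'E'
import numpy as np, cv2
from cell import get_obs, eyes, env
from scipy.spatial.transform import Rotation as R
def ray(c,u,v):
    return c['rotation']@np.array([(u-c['cx'])/c['fx'],(v-c['cy'])/c['fy'],1.0])
def onplane(c,u,v,z):
    d=ray(c,u,v); o=np.array(c['origin']); return o+d*(z-o[2])/d[2]
def cloud(c):
    v,u=np.indices(c['depth'].shape); d=c['depth']
    P=np.stack([(u-c['cx'])/c['fx']*d,(v-c['cy'])/c['fy']*d,d],-1)
    return P@np.array(c['rotation']).T+np.array(c['origin'])
E
python3 - <<'E'
from h import *
import pickle
o=get_obs(); print(o)
cs={}
for n in ['scene','top']:
    c=eyes.read_camera(n); cs[n]=c
    print(n,c['fx'],c['cx'],c['cy'],c['origin'],np.round(c['rotation'],3).tolist())
pickle.dump(cs,open('c.pkl','wb'))
im=np.hstack([cs['scene']['frame'],cs['top']['frame']])
for n in cs: cv2.imwrite(f'pics/{n}0.png',cv2.resize(cs[n]['frame'][:,:,::-1],(800,600)))
E
```

```text
pics
{'time_s': 0.0, 'qpos': array([77.64188027, 18.43884868, -4.01546121, 83.17621596,  1.29432049,
       78.54098126, -3.26137943]), 'joint_velocities': array([-0.05997803, -0.03270036,  0.00252922, -0.05742933, -0.15434232,
       -0.07125678,  0.07065143]), 'effort': array([ 6.26011715e-04, -4.91288638e+01, -4.03749514e-01, -3.12528777e+01,
       -6.40699826e-02,  4.38582385e-02,  1.98097073e-04]), 'tool_pos': array([ 0.14787654, -0.63237334,  0.22145239]), 'tool_rot': array([-1.79889162e+02,  5.20633928e-03,  1.31663217e+01]), 'force': array([-0.0939295 ,  0.18255103, -0.00531534]), 'wrist_torque': array([-0.00068454,  0.05740727,  0.01973504]), 'grasp_force': 0.0, 'grip_width': 0.0870047297082}
scene 392.0958716321396 259.40271459496375 194.74097221477447 [ 0.01012514 -0.95322936  0.61739868] [-118.557, 1.118, -29.43]
top 374.5534466064738 256.5040810477739 185.09337376775878 [ 0.28645492 -0.05889045  1.11447998] [-167.749, -0.156, -79.746]
```

```bash
sed -i "s/c\['rotation'\]@np/rot(c)@np/; s/np.array(c\['rotation'\]).T/rot(c).T/" h.py; cat >> h.py <<'E'
def rot(c): return R.from_euler('xyz',c['rotation'],degrees=True).as_matrix()
E
python3 - <<'E'
from h import *
import pickle
c=pickle.load(open('c.pkl','rb'))
for n in c: print(n, c[n]['rotation'], [onplane(c[n],u,v,0).round(3) for u,v in [(0,0),(511,0),(256,192),(0,383),(511,383)]])
E
```

```text
scene [-118.55720609    1.118315    -29.42983732] [array([-0.601, 26.785,  0.   ]), array([12.587,  6.515,  0.   ]), array([0.557, 0.064, 0.   ]), array([-0.18 , -0.327,  0.   ]), array([ 0.594, -0.778,  0.   ])]
top [-1.67749280e+02 -1.55723822e-01 -7.97460466e+01] [array([1.004, 0.955, 0.   ]), array([ 1.318, -0.759,  0.   ]), array([ 0.504, -0.021, -0.   ]), array([-0.143,  0.571,  0.   ]), array([ 0.104, -0.803,  0.   ])]
```

View pics/top0.png

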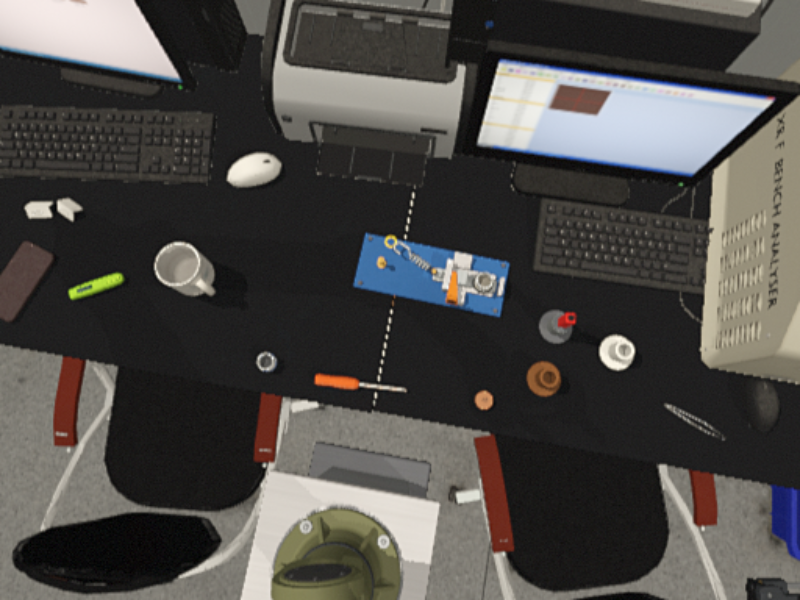

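View pics/scene0.png

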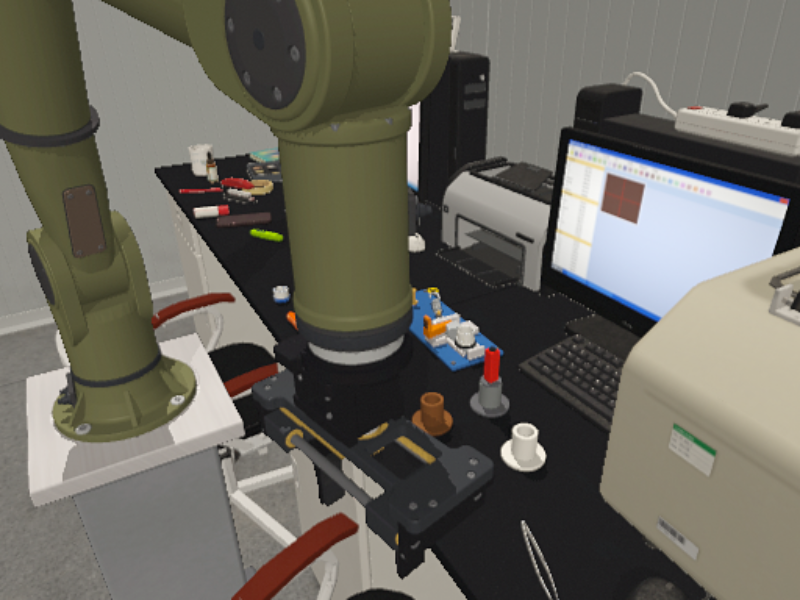

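Candidates (pixels in the 800x600 top view):
- **Stand:** grey at (555,325) holding the red handle at (568,320). The look-alikes are brown at (543,378) and white at (617,350), so I choose grey.
- **Puller:** red handle at (568,320). The screwdriver with the orange handle at (340,381) is not it.
- **Wedge:** orange on the blue plate at (453,288).
- **Loop and post:** loop at (391,242), brass post at (382,263). The mug is far off at (185,268).

Next come the coarse positions and a close crop.

```bash
python3 - <<'E'
from h import *
import pickle
c=pickle.load(open('c.pkl','rb'))['top']
s=512/800
hsv=cv2.cvtColor(c['frame'],cv2.COLOR_RGB2HSV)
P=cloud(c)
def blob(lo,hi,name,z):
    m=cv2.inRange(hsv,lo,hi)
    n,l,st,ce=cv2.connectedComponentsWithStats(m)
    for i in range(1,n):
        if st[i,4]>12: print(name,st[i].tolist(),ce[i].round(1)*1,onplane(c,*ce[i],z).round(4))
    return m
m=blob((100,120,80),(115,255,255),'blue',.008)
k=cv2.findContours(m,0,2)[0]; k=max(k,key=cv2.contourArea)
h=cv2.convexHull(k).reshape(-1,2)
b=cv2.boxPoints(cv2.minAreaRect(h)); B=np.array([onplane(c,*q,.008) for q in b])
print(B.round(4), B.mean(0).round(4), np.linalg.norm(B[1]-B[0]),np.linalg.norm(B[2]-B[1]))
blob((5,180,150),(16,255,255),'orange',.05)
blob((0,180,100),(3,255,255),'red',.106); 
blob((20,120,100),(32,255,255),'yellow',.03)
for n,u,v,z in [('grey',555,325,.0),('brown',543,378,0),('white',617,350,0),('post',382,262,.041)]: print(n,onplane(c,u*s,v*s,z).round(4))
crop=c['frame'][140:260,215:425,::-1]
cv2.imwrite('pics/crop0.png',cv2.resize(crop,None,fx=3.8,fy=3.8,interpolation=cv2.INTER_CUBIC))
E
```

```text
blue [311, 14, 5, 3, 13] [312.7  15. ] [ 1.1318 -0.1006  0.008 ]
blue [27, 35, 81, 16, 112] [67.4 42.9] [0.8835 0.6782 0.008 ]
blue [335, 40, 155, 23, 283] [413.2  51. ] [ 1.0584 -0.4448  0.008 ]
blue [316, 94, 128, 19, 225] [382.  103.1] [ 0.8568 -0.3639  0.008 ]
blue [226, 149, 97, 54, 1703] [262.  178.2] [ 0.5475 -0.0316  0.008 ]
blue [258, 154, 33, 18, 270] [275.6 162. ] [ 0.6052 -0.0637  0.008 ]
blue [302, 163, 24, 20, 228] [313.6 170. ] [ 0.6008 -0.1822  0.008 ]
[[ 0.5129  0.0748  0.008 ]
 [ 0.6249  0.0737  0.008 ]
 [ 0.6131 -0.221   0.008 ]
 [ 0.5026 -0.2139  0.008 ]] [ 0.5634 -0.0716  0.008 ] 0.11200147712784159 0.2948565470595368
orange [286, 174, 6, 19, 74] [289.3 184.4] [ 0.5334 -0.1141  0.05  ]
orange [202, 239, 28, 10, 170] [215.  243.6] [0.328  0.0643 0.05  ]
red [357, 200, 12, 9, 73] [362.8 204.4] [ 0.5012 -0.3173  0.106 ]
yellow [246, 150, 8, 8, 25] [249.5 152.8] [0.6131 0.0188 0.03  ]
yellow [242, 165, 5, 6, 21] [243.6 167.6] [0.5645 0.0276 0.03  ]
grey [ 0.5088 -0.3234  0.    ]
brown [ 0.4043 -0.3135  0.    ]
white [ 0.482  -0.4457  0.    ]
post [0.5619 0.0242 0.041 ]
```

View pics/crop0.png

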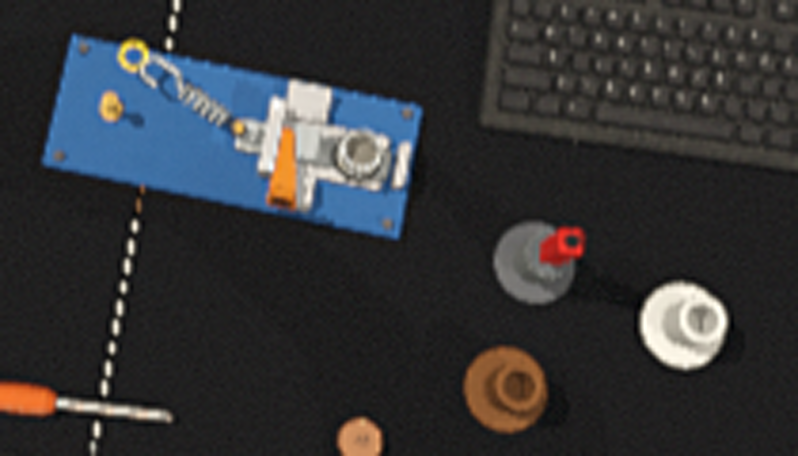

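The crop shows the grey stand with the red puller at about (540,262). The brown stand is at (506,390) and the white one at (685,325). The wedge, loop and post sit on the blue plate as described. Now I move over the fixture for a wrist look.

Emit:
servo_tool:
  series:
    - [[0.4,-0.4,0,0,0,-0.21,0.5],[0.77,-0.73,0,0,0,-0.4167,0.0],[0.77,-0.73,0,0,0,-0.4167,0.0],[0.77,-0.73,0,0,0,-0.4167,0.0],[0.77,-0.73,0,0,0,-0.4167,0.0],[0.77,-0.73,0,0,0,-0.4167,0.0],[0.77,-0.73,0,0,0,-0.4167,0.0],[0.77,-0.73,0,0,0,-0.4167,0.0],[0.77,-0.73,0,0,0,-0.4167,0.0],[0.77,-0.73,0,0,0,-0.4167,0.0],[0.77,-0.73,0,0,0,-0.4167,0.0],[0.77,-0.73,0,0,0,-0.4167,0.0]]
  grip_force: 20

```text
time_s: 1.1
tool_pos: [0.323, -0.3667, 0.2223]
tool_rot: [-180.0, -0.0, 88.3]
force: [0.9, -0.5, 0.3]
grip_width: 0.0152
grasp_force: 0.0
```

```bash
cat >> h.py <<'E'
def delta(xyz,yaw,pose=None):
    o=get_obs(); p,r=(o['tool_pos'],o['tool_rot']) if pose is None else pose
    R0=R.from_euler('xyz',r,degrees=True); R1=R.from_euler('xyz',[180,0,yaw],degrees=True)
    t=R0.inv().apply(np.array(xyz)-p)/.3; w=(R0.inv()*R1).as_rotvec()/np.pi
    return np.r_[t,w].round(4).tolist()
def wcam():
    o=get_obs(); c=eyes.read_camera('wrist'); T=np.eye(4)
    T[:3,:3]=R.from_euler('xyz',o['tool_rot'],degrees=True).as_matrix(); T[:3,3]=o['tool_pos']
    M=T@np.array(c['mount']); c['origin']=M[:3,3]; c['rotation']=R.from_matrix(M[:3,:3]).as_euler('xyz',degrees=True)
    return c
E
python3 - <<'E'
from h import *
o=get_obs(); print(o['time_s'],o['tool_pos'],o['tool_rot'],o['qpos'].round(1))
print(delta([.48,-.06,.25],88))
c=eyes.read_camera('wrist'); print(np.array(c['mount']).round(3).tolist(),c['fx'],c['cx'],c['cy'])
E
```

```text
1.1 [ 0.32297753 -0.36667612  0.22226676] [-1.79968690e+02 -1.24023630e-02  8.82823322e+01] [ 65.7  -0.5 -19.9 104.7  -0.2  75.8  44. ]
[1.0375, 0.4925, -0.0925, -0.0002, -0.0001, 0.0016]
[[0.001, -0.966, -0.257, 0.071], [1.0, 0.001, 0.0, 0.001], [0.0, -0.257, 0.966, -0.161], [0.0, 0.0, 0.0, 1.0]] 293.6127046650338 256.0559309985002 187.59589833560142
```

Emit:
servo_tool:
  series:
    - [[0.82,0.59,0.07,0,0,0,0],[0.82,0.59,0.07,0,0,0,0],[0.82,0.59,0.07,0,0,0,0],[0.82,0.59,0.07,0,0,0,0],[0.82,0.59,0.07,0,0,0,0],[0.82,0.59,0.07,0,0,0,0],[0.82,0.59,0.07,0,0,0,0],[0.82,0.59,0.07,0,0,0,0],[0.82,0.59,0.07,0,0,0,0],[0.82,0.59,0.07,0,0,0,0],[0.82,0.59,0.07,0,0,0,0]]

```text
time_s: 2.07
tool_pos: [0.5071, -0.1284, 0.2012]
tool_rot: [-179.9, 0.0, 88.0]
force: [0.1, -0.8, -0.3]
grip_width: 0.0006
grasp_force: 0.0
```

```bash
python3 - <<'E'
from h import *
import pickle
c=wcam(); pickle.dump(c,open('w1.pkl','wb'))
print(get_obs()['time_s'],get_obs()['tool_pos'],c['origin'],c['rotation'])
cv2.imwrite('pics/w1.png',cv2.resize(c['frame'][:,:,::-1],(800,600),interpolation=cv2.INTER_CUBIC))
E
```

```text
2.1167 [ 0.50698257 -0.12877326  0.20133572] [ 0.51097082 -0.05739033  0.36260878] [ 1.65075347e+02  6.52117693e-02 -1.93852019e+00]
```

View pics/w1.png

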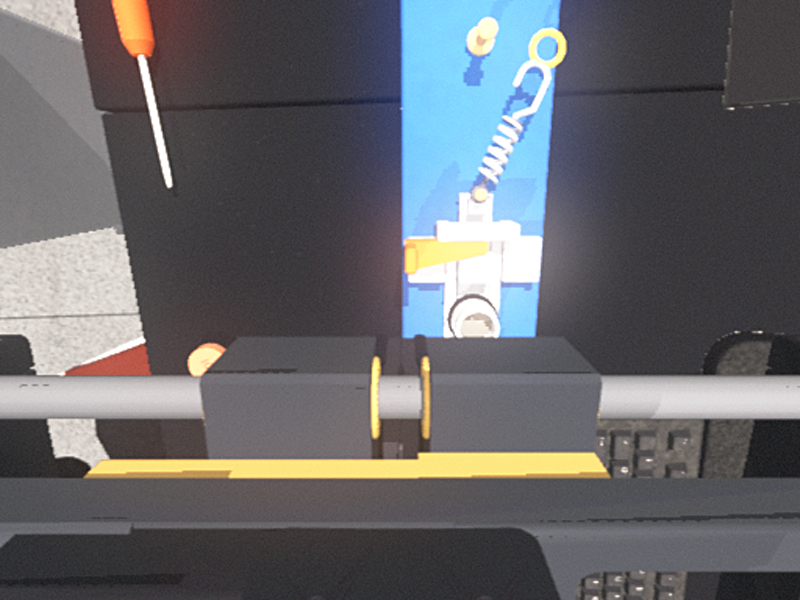

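The wrist view (800x600) shows the orange tab at (411,257) and the cup at (474,318). The pin is at (480,193), the post at (484,38) and the loop at (547,48). Next I measure these.

```bash
python3 - <<'E'
from h import *
import pickle
c=pickle.load(open('w1.pkl','rb')); s=.64
P=cloud(c)
hsv=cv2.cvtColor(c['frame'],cv2.COLOR_RGB2HSV)
m=cv2.inRange(hsv,(5,150,120),(22,255,255))
reg=np.zeros_like(m); reg[145:185,255:320]=1; m=m*reg
Q=P[m>0]; Q=Q[Q[:,2]>.0]
print('orange z hist',np.histogram(Q[:,2],8))
T=Q[Q[:,2]>.053]; print('tab top', T.min(0).round(4),T.max(0).round(4),np.median(T,0).round(4),len(T))
y,x=np.where(m>0); 
for r in range(y.min(),y.max()+1,2): print(r,x[y==r].min(),x[y==r].max(),end='; ')
print()
for n,u,v,z in [('pin',480,193,.036),('post',487,31,.041),('loop',547,48,.03),('cup',474,318,.055),('tabface0',404,257,.06)]: print(n,onplane(c,u*s,v*s,z).round(4),P[int(v*s),int(u*s)].round(4))
# blue edges
b=cv2.inRange(hsv,(100,150,80),(125,255,255))
E=[];F=[]
for r in range(5,215,5):
    xs=np.where(b[r,250:365])[0]
    if len(xs): E.append(onplane(c,250+xs.min()-.5,r,.008)[:2]);F.append(onplane(c,250+xs.max()+.5,r,.008)[:2])
for L in (E,F):
    L=np.array(L); k=np.polyfit(L[:,1],L[:,0],1); res=L[:,0]-np.polyval(k,L[:,1]); g=abs(res)<.002; k=np.polyfit(L[g,1],L[g,0],1); print('edge slope',k, 'yaw',np.degrees(np.arctan(-k[0])),g.sum())
E
```

```text
orange z hist (array([0, 0, 0, 0, 1, 0, 0, 0]), array([-0.45576144, -0.33076144, -0.20576144, -0.08076144,  0.04423856,
        0.16923856,  0.29423856,  0.41923856,  0.54423856]))Traceback (most recent call last):
  File "<stdin>", line 10, in <module>
    return umr_minimum(a, axis, None, out, keepdims, initial, where)
ValueError: zero-size array to reduction operation minimum which has no identity
```

```bash
python3 - <<'E'
from h import *
import pickle
c=pickle.load(open('w1.pkl','rb')); s=.64
P=cloud(c)
hsv=cv2.cvtColor(c['frame'],cv2.COLOR_RGB2HSV)
print(hsv[164,258:300:4].tolist())
m=cv2.inRange(hsv,(5,110,120),(32,255,255))
reg=np.zeros_like(m); reg[145:185,255:320]=1; m=m*reg
Q=P[m>0]
T=Q[Q[:,2]>.053]; print(len(Q),'tab top', T.min(0).round(4),T.max(0).round(4),np.median(T,0).round(4),len(T)) if len(T) else print(len(Q),np.percentile(Q[:,2],[5,50,95]))
y,x=np.where(m>0); 
for r in range(y.min(),y.max()+1,2): print(r,x[y==r].min(),x[y==r].max(),end='; ')
print()
for n,u,v,z in [('pin',480,193,.036),('post',487,31,.041),('loop',547,48,.03),('cup',474,318,.055),('tabface0',404,257,.06)]: print(n,onplane(c,u*s,v*s,z).round(4),P[int(v*s),int(u*s)].round(4))
b=cv2.inRange(hsv,(100,150,80),(125,255,255))
E=[];F=[]
for r in range(5,215,5):
    xs=np.where(b[r,250:365])[0]
    if len(xs): E.append(onplane(c,250+xs.min()-.5,r,.008)[:2]);F.append(onplane(c,250+xs.max()+.5,r,.008)[:2])
for L in (E,F):
    L=np.array(L); k=np.polyfit(L[:,1],L[:,0],1); res=L[:,0]-np.polyval(k,L[:,1]); g=abs(res)<.002; k=np.polyfit(L[g,1],L[g,0],1); print('edge slope',k, 'yaw',np.degrees(np.arctan(-k[0])),g.sum())
E
```

```text
[[154, 62, 153], [28, 122, 255], [21, 134, 255], [28, 113, 255], [28, 112, 255], [28, 109, 255], [28, 105, 255], [28, 101, 255], [28, 101, 255], [28, 104, 255], [28, 103, 255]]
345 tab top [ 0.511  -0.124   0.0533] [ 0.5193 -0.0574  0.3626] [ 0.5157 -0.1149  0.0587] 127
153 261 279; 155 260 280; 157 259 276; 159 259 276; 161 259 277; 163 259 276; 165 259 278; 167 259 281; 169 259 276; 171 259 267; 173 259 265; 
pin [ 0.5657 -0.0742  0.036 ] [ 0.5654 -0.0736  0.0367]
post [0.5682 0.0258 0.041 ] [0.5679 0.0272 0.0385]
loop [0.6096 0.0172 0.03  ] [0.6162 0.023  0.0074]
cup [ 0.5592 -0.1592  0.055 ] [ 0.5624 -0.1661  0.0323]
tabface0 [ 0.5114 -0.1131  0.06  ] [ 0.5108 -0.1225  0.0053]
edge slope [0.02566778 0.51279553] yaw -1.4703328539137739 20
edge slope [-4.40193181  0.25611366] yaw 77.20116803499971 1<stdin>:21: RankWarning: Polyfit may be poorly conditioned
```

Emit:
servo_tool:
  series:
    - [[0.046,-0.077,0.1,0,0,0,0],[0.046,-0.077,0.22,0,0,0,0],[0.046,-0.077,0.33,0,0,0,0],[0.046,-0.077,0.43,0,0,0,0],[0.046,-0.077,0.5,0,0,0,0],[0.046,-0.077,0.53,0,0,0,0],[0.046,-0.077,0.53,0,0,0,0]]

```text
time_s: 2.7
tool_pos: [0.483, -0.1133, 0.0407]
tool_rot: [-179.8, -0.1, 88.0]
force: [-0.5, 0.1, -0.2]
grip_width: 0.0006
grasp_force: 0.0
```

Emit:
servo_tool:
  series:
    - [[0,0.01,0,0,0,0,0],[0,0.02,0,0,0,0,0],[0,0.03,0,0,0,0,0],[0,0.04,0,0,0,0,0],[0,0.05,0,0,0,0,0],[0,0.06,0,0,0,0,0],[0,0.07,0,0,0,0,0],[0,0.07,0,0,0,0,0]]

```text
time_s: 3.37
tool_pos: [0.5066, -0.113, 0.0426]
tool_rot: [180.0, 0.0, 88.2]
force: [-0.9, -0.3, 0.3]
grip_width: 0.0002
grasp_force: 0.2
```

Emit:
servo_tool:
  series:
    - [[0,0.01,0,0,0,0,0],[0,0.02,0,0,0,0,0],[0,0.03,0,0,0,0,0],[0,0.04,0,0,0,0,0],[0,0.04,0,0,0,0,0]]

```text
time_s: 3.78
tool_pos: [0.5187, -0.1133, 0.0424]
tool_rot: [180.0, -0.0, 88.2]
force: [-1.3, -0.1, -0.3]
grip_width: 0.0003
grasp_force: 0.6
```

Emit:
servo_tool:
  series:
    - [[0,0.008,0,0,0,0,0],[0,0.016,0,0,0,0,0],[0,0.024,0,0,0,0,0],[0,0.024,0,0,0,0,0]]

```text
time_s: 4.12
tool_pos: [0.5249, -0.1134, 0.0423]
tool_rot: [-179.9, -0.0, 88.2]
force: [-5.2, 0.7, 1.6]
grip_width: 0.0004
grasp_force: 2.2
```

```bash
python3 - <<'E'
from h import *
c=wcam(); o=get_obs(); print(o['force'],o['tool_pos'])
cv2.imwrite('pics/w2.png',cv2.resize(c['frame'][:,:,::-1],(800,600),interpolation=cv2.INTER_CUBIC))
E
```

```text
[-5.12509781  0.28785025  2.43560947] [ 0.52490894 -0.1134238   0.04234238]
```

View pics/w2.png

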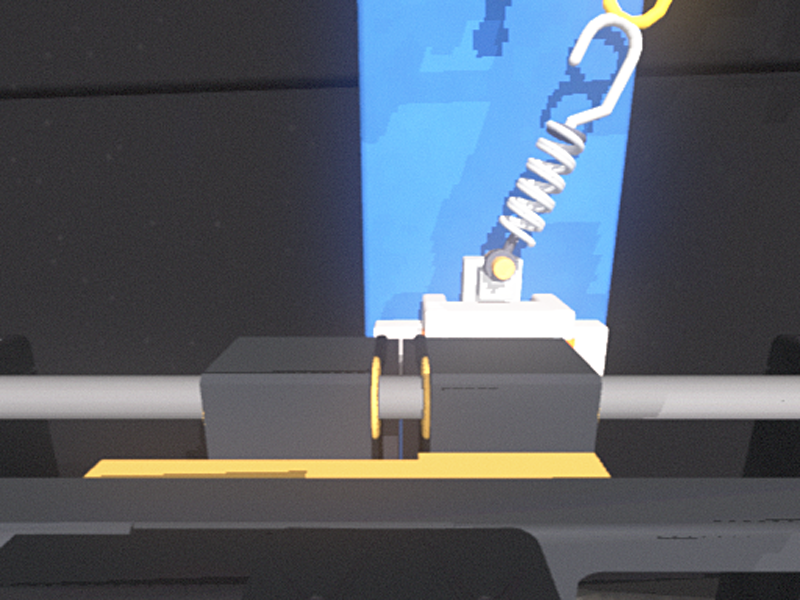

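The view shows the wedge's thin end coming out at (575,343) and the force has risen, so the wedge is being driven. I keep going to the jam force.

Emit:
servo_tool:
  series:
    - [[0,0.008,0,0,0,0,0],[0,0.015,0,0,0,0,0],[0,0.015,0,0,0,0,0],[0,0.015,0,0,0,0,0]]

```text
time_s: 4.5
tool_pos: [0.5256, -0.1134, 0.0423]
tool_rot: [-179.4, 0.0, 88.2]
force: [-16.0, 2.6, 12.4]
grip_width: 0.0008
grasp_force: 7.7
```

Emit:
servo_tool:
  series:
    - [[0,0.004,0,0,0,0,0],[0,0.008,0,0,0,0,0],[0,0.008,0,0,0,0,0]]

```text
time_s: 4.75
tool_pos: [0.5258, -0.1134, 0.0423]
tool_rot: [-179.2, 0.0, 88.1]
force: [-21.2, 2.1, 19.2]
grip_width: 0.0004
grasp_force: 10.8
```

Emit:
servo_tool:
  series:
    - [[0,-0.05,0,0,0,0,0],[0,-0.1,0,0,0,0,0],[0,-0.1,-0.1,0,0,0,0],[0,-0.1,-0.22,0,0,0,0],[0,-0.1,-0.34,0,0,0,0],[0,-0.1,-0.46,0,0,0,0],[-0.05,-0.1,-0.53,0,0,0,0],[-0.05,-0.1,-0.53,0,0,0,0],[-0.05,-0.1,-0.53,0,0,0,0]]

```text
time_s: 5.5
tool_pos: [0.5037, -0.129, 0.2032]
tool_rot: [179.7, 0.1, 88.1]
force: [-0.2, 0.1, 0.1]
grip_width: 0.0007
grasp_force: 0.0
```

```bash
python3 - <<'E'
from h import *
import pickle
c=wcam(); pickle.dump(c,open('w3.pkl','wb')); P=cloud(c); o=get_obs(); print(o['force'],o['tool_pos'])
hsv=cv2.cvtColor(c['frame'],cv2.COLOR_RGB2HSV)
m=cv2.inRange(hsv,(5,110,120),(32,255,255))>0
m&=(P[...,2]<.1)&(P[...,2]>.02)&(abs(P[...,0]-.54)<.06)&(abs(P[...,1]+.115)<.03)
Q=P[m]; T=Q[Q[:,2]>.05]; print('tab',len(T),np.percentile(T,[2,50,98],0).round(4))
Q=Q[Q[:,2]<.05]; print('wedge',len(Q),np.percentile(Q,[2,50,98],0).round(4))
print('z',c['origin'])
cv2.imwrite('pics/w3.png',cv2.resize(c['frame'][:,:,::-1],(800,600),interpolation=cv2.INTER_CUBIC))
E
```

```text
[ 0.0335175   0.5108736  -0.62568741] [ 0.5024772  -0.12800796  0.20155443]
tab 31 [[ 0.5361 -0.1236  0.0509]
 [ 0.5368 -0.118   0.055 ]
 [ 0.5417 -0.1079  0.0596]]
wedge 23 [[ 0.5365 -0.1143  0.0249]
 [ 0.5388 -0.1082  0.0359]
 [ 0.5941 -0.1077  0.0486]]
z [ 0.50645593 -0.057741    0.36448105]
```

View pics/w3.png

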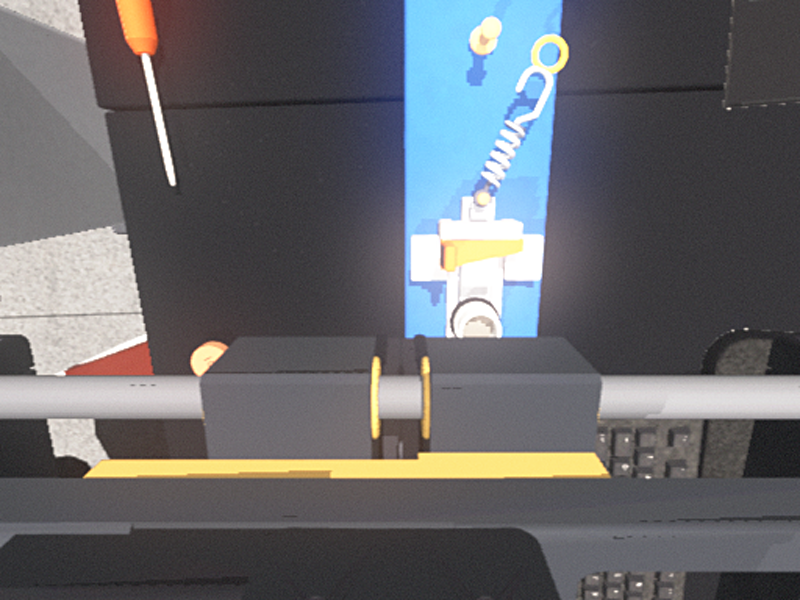

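The tab moved from x 0.511 to 0.536, so the wedge is in by 25 mm and still there after backing off. It is jammed. Now to the puller.

Emit:
servo_tool:
  series:
    - [[-0.14,-0.012,-0.067,0,0,0,0.5],[-0.28,-0.012,-0.067,0,0,0,0.6],[-0.42,-0.012,-0.067,0,0,0,0.6],[-0.56,-0.012,-0.067,0,0,0,0.6],[-0.7,-0.012,-0.067,0,0,0,0.6],[-0.8,-0.012,-0.067,0,0,0,0.6],[-0.84,-0.012,-0.067,0,0,0,0.6],[-0.84,-0.012,-0.067,0,0,0,0.6],[-0.84,-0.012,-0.067,0,0,0,0.6]]

```text
time_s: 6.3
tool_pos: [0.4901, -0.3785, 0.2195]
tool_rot: [-179.9, -0.2, 88.2]
force: [1.2, 0.2, -0.2]
grip_width: 0.0493
grasp_force: 0.0
```

```bash
python3 - <<'E'
from h import *
import pickle
c=wcam(); pickle.dump(c,open('w4.pkl','wb')); P=cloud(c); o=get_obs(); print(o['tool_pos'],o['tool_rot'],o['qpos'].round(1))
hsv=cv2.cvtColor(c['frame'],cv2.COLOR_RGB2HSV)
m=(cv2.inRange(hsv,(0,120,70),(6,255,255))|cv2.inRange(hsv,(172,120,70),(180,255,255)))
n,l,st,ce=cv2.connectedComponentsWithStats(m)
for i in range(1,n):
    if st[i,4]>60:
        Q=P[l==i]; print(st[i],np.median(Q,0).round(4))
        T=(l==i)&(P[...,2]>.100)&(P[...,2]<.115)
        if T.sum()>20:
            k=np.argwhere(T)[:,::-1].astype(np.float32); 
            W=np.array([onplane(c,*q,.106)[:2] for q in k])
            r=cv2.minAreaRect((W*1000).astype(np.float32)); print('top',r,T.sum())
cv2.imwrite('pics/w4.png',cv2.resize(c['frame'][:,:,::-1],(800,600),interpolation=cv2.INTER_CUBIC))
E
```

```text
[ 0.49080215 -0.37717522  0.2202014 ] [-1.79949717e+02 -1.62777079e-01  8.82997960e+01] [ 58.4  17.  -28.5  87.1   8.1  78.1  27.5]
[  29   87   66   50 1642] [ 0.1321 -0.2995 -0.1871]
[261 116  20  22 290] [ 0.5059 -0.3221  0.1046]
top ((506.7831115722656, -322.7371520996094), (17.161466598510742, 16.641983032226562), 88.52522277832031) 257
```

View pics/w4.png

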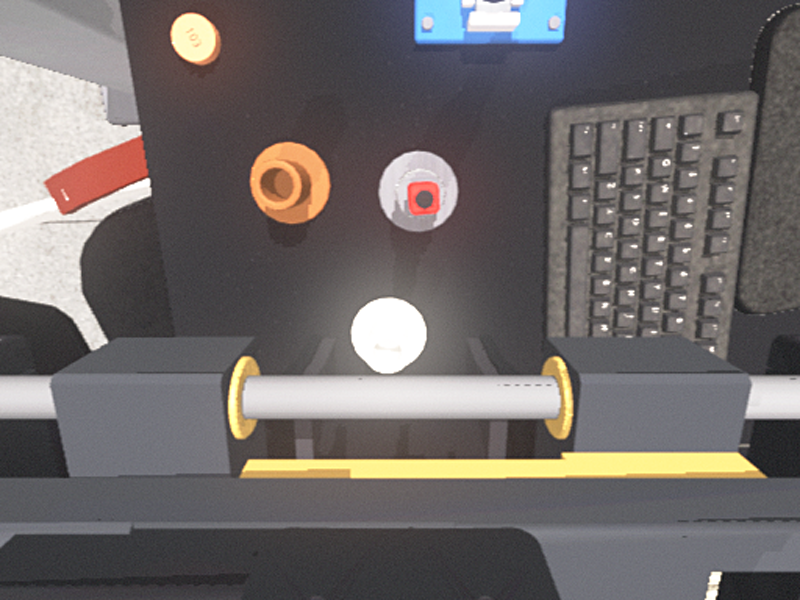

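The view shows the red square handle top at (423,198), aligned with the tool, with the grey foot at (418,190). The brown stand at (290,183) and the white one at (389,335) stay clear.

Emit:
servo_tool:
  series:
    - [[0.09,0.025,0,0,0,0,0.6],[0.183,0.049,0.0,0,0,0,0.6],[0.183,0.049,0.0,0,0,0,0.6],[0.183,0.049,0.12,0,0,0,0.6],[0.183,0.049,0.24,0,0,0,0.6],[0.183,0.049,0.36,0,0,0,0.6],[0.183,0.049,0.45,0,0,0,0.6],[0.183,0.049,0.5,0,0,0,0.6],[0.183,0.049,0.527,0,0,0,0.6],[0.183,0.049,0.527,0,0,0,0.6]]

```text
time_s: 7.18
tool_pos: [0.506, -0.3224, 0.0618]
tool_rot: [-179.9, -0.1, 88.4]
force: [-0.6, 0.1, 0.5]
grip_width: 0.0527
grasp_force: 0.0
```

Emit:
servo_tool:
  series:
    - [[0,0,0,0,0,0,0],[0,0,0,0,0,0,0],[0,0,0,0,0,0,0],[0,0,0,0,0,0,0],[0,0,0,0,0,0,0],[0,0,0,0,0,0,0],[0,0,0,0,0,0,0],[0,0,0,0,0,0,0]]
  grip_force: 40

```text
time_s: 7.85
tool_pos: [0.5067, -0.3254, 0.064]
tool_rot: [180.0, 0.0, 88.2]
force: [-1.4, 0.5, 2.6]
grip_width: 0.0176
grasp_force: 39.4
```

Emit:
servo_tool:
  series:
    - [[0,0,-0.06,0,0,0,0],[0,0,-0.14,0,0,0,0],[0,0,-0.24,0,0,0,0],[0,0,-0.34,0,0,0,0],[0,0,-0.36,0,0,0,0],[0,0,-0.36,0,0,0,0]]

```text
time_s: 8.35
tool_pos: [0.5081, -0.326, 0.1741]
tool_rot: [179.8, 0.2, 88.2]
force: [-0.9, -0.0, -0.6]
grip_width: 0.0177
grasp_force: 39.4
```

Emit:
servo_tool:
  series:
    - [[0.06,0.012,0,0,0,0,0],[0.16,0.03,0,0,0,0,0],[0.27,0.05,0,0,0,0,0],[0.39,0.075,0,0,0,0,0],[0.51,0.1,0,0,0,0,0],[0.63,0.125,0,0,0,0,0],[0.72,0.14,0,0,0,0,0],[0.77,0.15,0,0,0,0,0],[0.788,0.152,0,0,0,0,0],[0.788,0.152,0,0,0,0,0],[0.788,0.152,0,0,0,0,0]]

```text
time_s: 9.27
tool_pos: [0.5589, -0.0918, 0.1703]
tool_rot: [-179.9, 0.0, 88.1]
force: [-0.3, -0.6, -1.7]
grip_width: 0.018
grasp_force: 39.4
```

```bash
python3 - <<'E'
from h import *
import pickle
c=wcam(); pickle.dump(c,open('w5.pkl','wb')); o=get_obs(); print(o['time_s'],o['tool_pos'],o['tool_rot'],o['force'],o['qpos'].round(1),c['origin'])
t=eyes.read_camera('top'); pickle.dump(t,open('t5.pkl','wb'))
cv2.imwrite('pics/w5.png',cv2.resize(c['frame'][:,:,::-1],(800,600),interpolation=cv2.INTER_CUBIC))
E
```

```text
9.3167 [ 0.55893177 -0.09256058  0.17050511] [-1.79899746e+02  4.55609387e-02  8.80325058e+01] [-0.23004403 -0.91015714 -1.30444057] [ 39.9  13.5 -38.   98.1   8.8  71.5  -2.1] [ 0.56282278 -0.02075225  0.3316528 ]
```

View pics/w5.png

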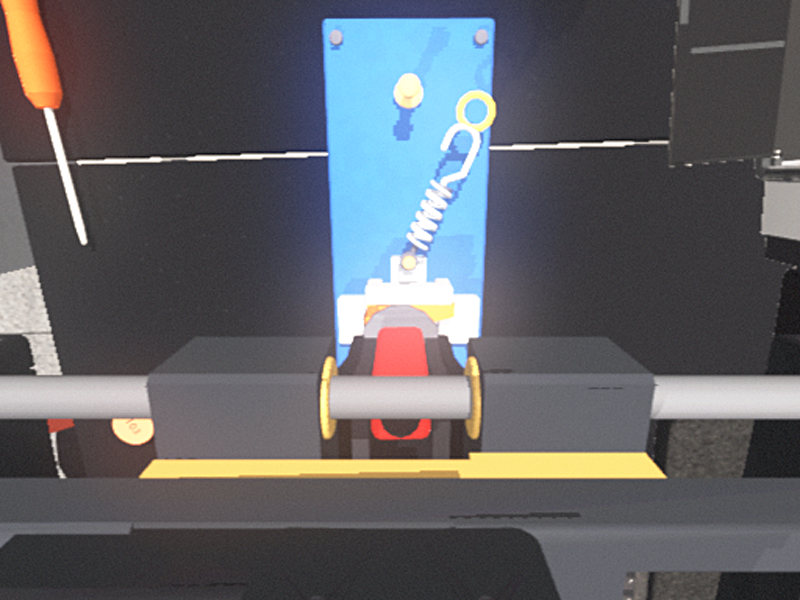

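The view shows the post head at (408,88), the loop at (475,112) and the pin at (408,262). The held puller's red face is at (401,385), with its flange front at (401,305). I measure from this.

```bash
python3 - <<'E'
from h import *
import pickle
c=pickle.load(open('w5.pkl','rb')); s=.64
P=cloud(c); hsv=cv2.cvtColor(c['frame'],cv2.COLOR_RGB2HSV)
m=cv2.inRange(hsv,(10,60,150),(35,255,255)); 
n,l,st,ce=cv2.connectedComponentsWithStats(m)
for i in range(1,n):
    x,y,w,h,a=st[i]
    if a>15 and 200<x<320 and y<180:
        k=cv2.findContours((l==i).astype(np.uint8),0,2)[0][0]
        (ex,ey),r=cv2.minEnclosingCircle(k)
        print(st[i].tolist(),'cen',ce[i].round(1),'z.03',onplane(c,ex,ey,.03).round(4),'z.041',onplane(c,*ce[i],.041).round(4),'r',r*.33/c['fx'],'zmed',np.median(P[l==i][:,2]).round(4))
# post head by depth
q=(P[...,2]>.034)&(P[...,2]<.05)&(P[...,1]>-.02)&(P[...,1]<.06)&(abs(P[...,0]-.565)<.03)
Q=P[q]; print('post head',len(Q),Q.mean(0).round(4),Q.min(0).round(4),Q.max(0).round(4))
# pin top
q=(P[...,2]>.031)&(P[...,2]<.05)&(P[...,1]>-.09)&(P[...,1]<-.068)&(abs(P[...,0]-.565)<.012)
Q=P[q]; print('pin',len(Q),Q.mean(0).round(4),Q.min(0).round(4),Q.max(0).round(4))
b=cv2.inRange(hsv,(95,90,80),(125,255,255)); E=[];F=[]
for r in range(16,180,4):
    xs=np.where(b[r,195:325])[0]
    if len(xs): E.append(onplane(c,195+xs.min()-.5,r,.008)[:2]);F.append(onplane(c,195+xs.max()+.5,r,.008)[:2])
for L in (E,F):
    L=np.array(L); g=abs(L[:,0]-np.median(L[:,0]))<.006
    for _ in range(3): k=np.polyfit(L[g,1],L[g,0],1); g=abs(L[:,0]-np.polyval(k,L[:,1]))<.001
    print('edge',k,'yaw',np.degrees(np.arctan(-k[0])),g.sum())
# puller
red=(cv2.inRange(hsv,(0,120,70),(8,255,255))|cv2.inRange(hsv,(172,120,70),(180,255,255)))>0
for r in (212,218,224,230):
    xs=[x for x in range(225,290) if red[r,x]]; print(r,min(xs),max(xs),P[r,min(xs)+2].round(4),P[r,max(xs)-2].round(4))
q=(abs(P[...,2]-.1545)<.01)&(abs(P[...,0]-.56)<.03)&(P[...,1]<-.05)&(P[...,1]>-.12)&~red
Q=P[q]; print('flange',len(Q),np.percentile(Q,[0,2,50,98,100],0).round(4))
E
```

```text
[256, 58, 12, 11, 55] cen [260.3  63.7] z.03 [0.5688 0.0227 0.03  ] z.041 [0.5674 0.0197 0.041 ] r 0.007643660221291376 zmed 0.0122
[293, 59, 25, 25, 229] cen [306.2  69.7] z.03 [0.6102 0.0136 0.03  ] z.041 [0.6097 0.0132 0.041 ] r 0.014249983452558311 zmed 0.0308
post head 161 [0.5691 0.028  0.0389] [0.5628 0.0223 0.0363] [0.5749 0.0345 0.0418]
pin 117 [ 0.5669 -0.0771  0.0343] [ 0.5603 -0.0841  0.0311] [ 0.5769 -0.068   0.0386]
edge [0.05712317 0.49916178] yaw -3.2693637123215686 15
edge [0.0320181  0.62299182] yaw -1.8338757146334839 35
212 243 268 [ 0.5538 -0.0809  0.1628] [ 0.5665 -0.0802  0.1657]
218 241 270 [ 0.5531 -0.0807  0.1734] [ 0.5674 -0.0812  0.1732]
224 241 271 [ 0.5535 -0.0806  0.1829] [ 0.5677 -0.0818  0.181 ]
230 240 272 [ 0.5533 -0.0807  0.1908] [ 0.5678 -0.081   0.1912]
flange 669 [[ 0.5451 -0.0867  0.1519]
 [ 0.5463 -0.0857  0.1534]
 [ 0.5607 -0.0792  0.1555]
 [ 0.575  -0.073   0.159 ]
 [ 0.5763 -0.0726  0.1641]]
```

Measured positions:

| Item | x (m) | y (m) |
|---|---|---|
| Post | 0.5689 | 0.0284 |
| Loop | 0.6102 | 0.0136 |
| Puller axis minus TCP | +0.0016 | +0.0028 |

I go above the loop with a firmer grip.

Emit:
servo_tool:
  series:
    - [[0.06,0.03,0,0,0,0,0],[0.16,0.07,0,0,0,0,0],[0.26,0.12,0,0,0,0,0],[0.33,0.15,0,0,0,0,0],[0.35,0.154,0,0,0,0,0],[0.35,0.154,0.1,0,0,0,0],[0.35,0.154,0.2,0,0,0,0],[0.35,0.154,0.2,0,0,0,0],[0.35,0.154,0.2,0,0,0,0],[0.35,0.154,0.2,0,0,0,0]]
  grip_force: 60

```text
time_s: 10.2
tool_pos: [0.6099, 0.0117, 0.1127]
tool_rot: [179.9, 0.0, 88.1]
force: [-0.0, -0.7, -1.0]
grip_width: 0.0177
grasp_force: 59.4
```

```bash
python3 - <<'E'
from h import *
import pickle
c=wcam(); pickle.dump(c,open('w6.pkl','wb')); o=get_obs(); print(o['time_s'],o['tool_pos'],o['tool_rot'],o['force'])
print('to loop',delta([.6086,.0108,.072],88))
P=cloud(c); hsv=cv2.cvtColor(c['frame'],cv2.COLOR_RGB2HSV)
red=(cv2.inRange(hsv,(0,120,70),(8,255,255))|cv2.inRange(hsv,(172,120,70),(180,255,255)))>0
z=o['tool_pos'][2]
R_=P[red&(abs(P[...,2]-z-.01)<.01)&(np.hypot(P[...,0]-.61,P[...,1]-.01)<.04)]-o['tool_pos']; print('red',np.percentile(R_,[2,50,98],0).round(4))
q=(abs(P[...,2]-z+.016)<.006)&(np.hypot(P[...,0]-.61,P[...,1]-.01)<.04)&~red
Q=P[q]-o['tool_pos']; print('fl',len(Q),np.percentile(Q,[1,50,99],0).round(4))
E
```

```text
10.25 [0.61049008 0.01214559 0.11344771] [1.79842446e+02 1.35237033e-02 8.80795999e+01] [ 0.50456055  0.46395541 -0.6984806 ]
to loop [-0.0047, -0.0065, 0.1381, 0.0009, 0.0001, 0.0004]
red [[-0.0075  0.0088  0.0006]
 [ 0.0011  0.0107  0.0109]
 [ 0.0095  0.0113  0.0196]]
fl 660 [[-0.0136  0.0055 -0.0183]
 [ 0.0014  0.0123 -0.0155]
 [ 0.016   0.0185 -0.0118]]
```

Emit:
servo_tool:
  series:
    - [[-0.002,-0.004,0,0,0,0,0],[-0.002,-0.004,0.03,0,0,0,0],[-0.002,-0.004,0.055,0,0,0,0],[-0.002,-0.004,0.08,0,0,0,0],[-0.002,-0.004,0.08,0,0,0,0]]

```text
time_s: 10.67
tool_pos: [0.6065, 0.0123, 0.0853]
tool_rot: [-179.8, 0.0, 88.2]
force: [-0.2, 0.2, -0.8]
grip_width: 0.0177
grasp_force: 59.4
```

Emit:
servo_tool:
  series:
    - [[0,0,0.02,0,0,0,0],[0,0,0.04,0,0,0,0],[0,0,0.058,0,0,0,0],[0,0,0.058,0,0,0,0],[0,0,0.058,0,0,0,0]]

```text
time_s: 11.08
tool_pos: [0.6077, 0.0126, 0.0696]
tool_rot: [-179.9, -0.0, 88.2]
force: [0.1, 0.5, -0.1]
grip_width: 0.0179
grasp_force: 59.4
```

Emit:
servo_tool:
  series:
    - [[0.02,0.009,0,0,0,0,0],[0.04,0.018,0,0,0,0,0],[0.06,0.027,0,0,0,0,0],[0.075,0.034,0,0,0,0,0],[0.075,0.034,0,0,0,0,0]]

```text
time_s: 11.5
tool_pos: [0.619, 0.0357, 0.0701]
tool_rot: [-180.0, 0.0, 88.3]
force: [-1.4, -3.0, -0.8]
grip_width: 0.0178
grasp_force: 59.4
```

```bash
python3 - <<'E'
from h import *
o=get_obs();print(o['tool_pos'],o['tool_rot'],o['force'])
c=eyes.read_camera('top'); 
cv2.imwrite('pics/t6.png',cv2.resize(c['frame'][135:215,205:325,::-1],None,fx=6,fy=6,interpolation=cv2.INTER_CUBIC))
E
```

```text
[0.61902276 0.03572876 0.07010641] [-1.79973647e+02  2.02420554e-02  8.82648199e+01] [-1.40786496 -3.03611455 -0.8330915 ]
```

The 3.3 N pull lies along the spring, so the tip is in the loop and the stretch is about 22 mm. I pull further.

Emit:
servo_tool:
  series:
    - [[0.02,0.009,0,0,0,0,0],[0.04,0.018,0,0,0,0,0],[0.06,0.027,0,0,0,0,0],[0.07,0.03,0,0,0,0,0],[0.07,0.03,0,0,0,0,0],[0.07,0.03,0,0,0,0,0]]

```text
time_s: 12.05
tool_pos: [0.628, 0.0543, 0.0697]
tool_rot: [-179.9, 0.1, 88.2]
force: [-2.9, -5.8, -0.5]
grip_width: 0.0176
grasp_force: 59.4
```

```bash
python3 - <<'E'
from h import *
o=get_obs();p=o['tool_pos'];print(p,o['tool_rot'],o['force'],np.linalg.norm(o['force'][:2])/.15)
off=np.array([.0013,.002]); pin=np.array([.5655,-.0786]); post=np.array([.5689,.0284])
d=p[:2]+off-pin; print('r',np.linalg.norm(d),'ang',np.degrees(np.arctan2(d[0],d[1])))
for r,a in [(.1515,22),(.1515,18),(.1515,14),(.1515,10),(.1515,6),(.1515,1.83),(.140,1.83),(.128,1.83),(.123,1.83)]:
    t=pin+r*np.array([np.sin(np.radians(a)),np.cos(np.radians(a))])-off; print(r,a,t.round(4),delta([*t,p[2]],88.2)[:2])
E
```

```text
[0.62798499 0.05428858 0.06968603] [-1.79888365e+02  1.33483435e-01  8.81628306e+01] [-2.87505679 -5.78777144 -0.46187689] 43.08351051941848
r 0.14920943169177975 ang 25.308139099155216
0.1515 22 [0.621  0.0599] [0.0178, -0.024]
0.1515 18 [0.611  0.0635] [0.0288, -0.0575]
0.1515 14 [0.6009 0.0664] [0.0375, -0.0917]
0.1515 10 [0.5905 0.0686] [0.0437, -0.1264]
0.1515 6 [0.58   0.0701] [0.0475, -0.1614]
0.1515 1.83 [0.569  0.0708] [0.0488, -0.1982]
0.14 1.83 [0.5687 0.0593] [0.0105, -0.1982]
0.128 1.83 [0.5683 0.0473] [-0.0295, -0.1981]
0.123 1.83 [0.5681 0.0423] [-0.0462, -0.1981]
```

Emit:
servo_tool:
  series:
    - [[0.01,-0.012,0,0,0,0,0],[0.018,-0.024,0,0,0,0,0],[0.024,-0.04,0,0,0,0,0],[0.029,-0.0575,0,0,0,0,0],[0.034,-0.075,0,0,0,0,0],[0.0375,-0.092,0,0,0,0,0],[0.041,-0.11,0,0,0,0,0],[0.0437,-0.1264,0,0,0,0,0],[0.0437,-0.1264,0,0,0,0,0],[0.0437,-0.1264,0,0,0,0,0]]

```text
time_s: 12.88
tool_pos: [0.591, 0.0678, 0.0701]
tool_rot: [-180.0, 0.2, 88.1]
force: [-0.4, -6.9, -1.1]
grip_width: 0.0177
grasp_force: 59.4
```

```bash
cat > st.py <<'E'
from h import *
o=get_obs();p=o['tool_pos'];print(o['time_s'],p,o['tool_rot'],o['force'],np.linalg.norm(o['force'][:2])/.15)
off=np.array([.0013,.002]); pin=np.array([.5655,-.0786])
d=p[:2]+off-pin; print('r',np.linalg.norm(d),'ang',np.degrees(np.arctan2(d[0],d[1])))
for r,a in [(.1515,6),(.1515,1.83),(.140,1.83),(.128,1.83),(.123,1.83)]:
    t=pin+r*np.array([np.sin(np.radians(a)),np.cos(np.radians(a))])-off; print(r,a,t.round(4),delta([*t,p[2]],88.2)[:2])
E
python3 st.py
```

```text
12.8833 [0.59097888 0.06784073 0.07005778] [-1.79991156e+02  1.79484472e-01  8.81385548e+01] [-0.35194825 -6.85335405 -1.05924455] 45.74923403956983
r 0.15083686087228285 ang 10.226235339306719
0.1515 6 [0.58   0.0701] [0.0062, -0.0367]
0.1515 1.83 [0.569  0.0708] [0.0076, -0.0734]
0.14 1.83 [0.5687 0.0593] [-0.0308, -0.0734]
0.128 1.83 [0.5683 0.0473] [-0.0708, -0.0734]
0.123 1.83 [0.5681 0.0423] [-0.0874, -0.0734]
```

Tracking the model well: the force gives about 45 mm of stretch, r about 44 mm. I swing on to the post.

Emit:
servo_tool:
  series:
    - [[0.002,-0.012,0,0,0,0,0],[0.004,-0.024,0,0,0,0,0],[0.006,-0.037,0,0,0,0,0],[0.006,-0.05,0,0,0,0,0],[0.007,-0.062,0,0,0,0,0],[0.0076,-0.0734,0,0,0,0,0],[0.0076,-0.0734,0,0,0,0,0],[0.0076,-0.0734,0,0,0,0,0]]

```text
time_s: 13.55
tool_pos: [0.5697, 0.0703, 0.0702]
tool_rot: [179.9, 0.2, 88.1]
force: [0.4, -6.6, -2.8]
grip_width: 0.0176
grasp_force: 59.4
```

```bash
python3 st.py; python3 - <<'E'
from h import *
c=wcam()
cv2.imwrite('pics/w7.png',cv2.resize(c['frame'][:,:,::-1],(800,600),interpolation=cv2.INTER_CUBIC))
E
```

```text
13.55 [0.56968899 0.0703175  0.07020828] [179.94399054   0.19831555  88.11482147] [ 0.38567947 -6.5797369  -2.79151544] 43.94020496978242
r 0.15101728625070032 ang 2.08297409078805
0.1515 6 [0.58   0.0701] [0.0003, 0.0345]
0.1515 1.83 [0.569  0.0708] [0.0016, -0.0022]
0.14 1.83 [0.5687 0.0593] [-0.0367, -0.0022]
0.128 1.83 [0.5683 0.0473] [-0.0767, -0.0021]
0.123 1.83 [0.5681 0.0423] [-0.0934, -0.0021]
```

View pics/w7.png

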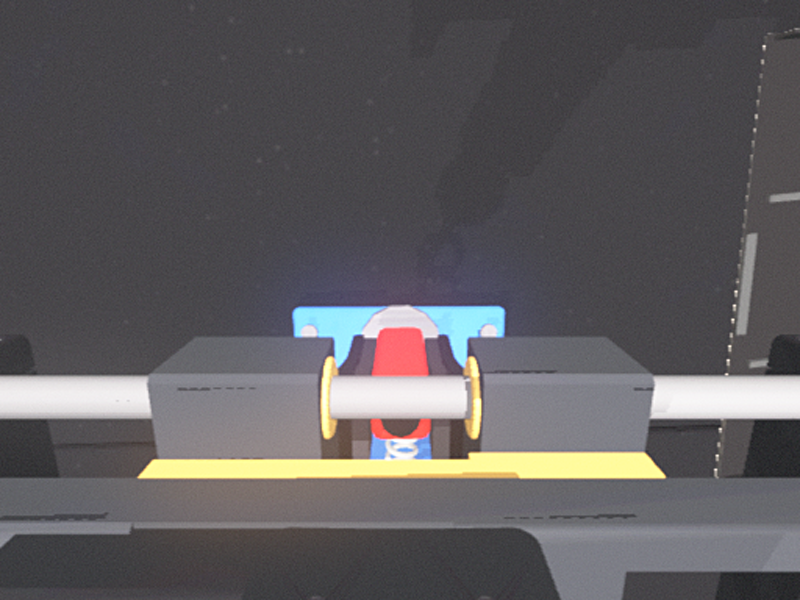

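The hook and post are hidden, but the coil at (400,448) lies centred and the side force is small, so the swing met nothing. I relax along the line.

Emit:
servo_tool:
  series:
    - [[-0.015,-0.002,0,0,0,0,0],[-0.03,-0.002,0,0,0,0,0],[-0.045,-0.002,0,0,0,0,0],[-0.06,-0.002,0,0,0,0,0],[-0.075,-0.002,0,0,0,0,0],[-0.09,-0.002,0,0,0,0,0],[-0.09,-0.002,0,0,0,0,0],[-0.09,-0.002,0,0,0,0,0],[-0.09,-0.002,0,0,0,0,0]]

```text
time_s: 14.35
tool_pos: [0.568, 0.0469, 0.0704]
tool_rot: [179.9, -0.1, 88.2]
force: [-0.2, -1.5, -0.6]
grip_width: 0.0174
grasp_force: 59.4
```

```bash
python3 st.py
```

```text
14.35 [0.56803406 0.04694868 0.07040733] [ 1.79948687e+02 -6.35323476e-02  8.82321278e+01] [-0.15354908 -1.46729768 -0.58458806] 9.83540043731837
r 0.12760629137488247 ang 1.7217707065920949
0.1515 6 [0.58   0.0701] [0.0783, 0.0376]
0.1515 1.83 [0.569  0.0708] [0.0796, 0.0009]
0.14 1.83 [0.5687 0.0593] [0.0413, 0.0008]
0.128 1.83 [0.5683 0.0473] [0.0013, 0.0008]
0.123 1.83 [0.5681 0.0423] [-0.0154, 0.0008]
```

Emit:
servo_tool:
  series:
    - [[-0.008,0,0,0,0,0,0],[-0.016,0,0,0,0,0,0],[-0.016,0,0,0,0,0,0],[-0.016,0,0,0,0,0,0],[-0.016,0,0,0,0,0,0]]

```text
time_s: 14.77
tool_pos: [0.5675, 0.0412, 0.0701]
tool_rot: [-180.0, -0.0, 88.2]
force: [0.0, -0.3, -1.5]
grip_width: 0.0181
grasp_force: 59.4
```

```bash
python3 st.py|head -2
```

```text
14.7667 [0.56751258 0.0411678  0.07008173] [-1.79995048e+02 -1.48750361e-02  8.81772997e+01] [ 0.00152041 -0.33268465 -1.45909308] 2.2179207969603842
r 0.12181285296798655 ang 1.5582922788375921
```

Unloaded, so the post carries the pull. I lift straight out, back away and look.

Emit:
servo_tool:
  series:
    - [[0,0,-0.02,0,0,0,0],[0,0,-0.05,0,0,0,0],[0,0,-0.08,0,0,0,0],[0,0,-0.14,0,0,0,0],[0,0,-0.24,0,0,0,0],[-0.05,0,-0.33,0,0,0,0],[-0.16,0,-0.34,0,0,0,0],[-0.28,0,-0.34,0,0,0,0],[-0.38,0,-0.34,0,0,0,0],[-0.44,0,-0.34,0,0,0,0],[-0.44,0,-0.34,0,0,0,0],[-0.44,0,-0.34,0,0,0,0]]

```text
time_s: 15.77
tool_pos: [0.5635, -0.0923, 0.1731]
tool_rot: [179.9, 0.0, 88.0]
force: [1.1, 0.2, -1.0]
grip_width: 0.0176
grasp_force: 59.4
```

```bash
python3 - <<'E'
from h import *
c=wcam(); o=get_obs(); print(o['tool_pos'],o['tool_rot'],o['force'])
P=cloud(c); p=o['tool_pos']; hsv=cv2.cvtColor(c['frame'],cv2.COLOR_RGB2HSV)
red=(cv2.inRange(hsv,(0,120,70),(8,255,255))|cv2.inRange(hsv,(172,120,70),(180,255,255)))>0
q=(abs(P[...,2]-p[2]+.016)<.006)&(np.hypot(*(P[...,:2]-p[:2]).transpose(2,0,1))<.04)&~red
Q=P[q]-p; print('fl',len(Q),np.percentile(Q,[1,50,99],0).round(4))
q=red&(P[...,2]>p[2])&(np.linalg.norm(P-p,axis=-1)<.05); Q=P[q]-p; k=np.polyfit(Q[:,2],Q[:,1],1); print('handle face tilt',np.degrees(np.arctan(k[0])),np.median(Q,0))
m=cv2.inRange(hsv,(10,60,150),(35,255,255)); n,l,st,ce=cv2.connectedComponentsWithStats(m)
for i in range(1,n):
    x,y,w,h,a=st[i]
    if a>15 and 200<x<320 and y<200: print(st[i].tolist(),onplane(c,*ce[i],.03).round(4))
cv2.imwrite('pics/w8.png',cv2.resize(c['frame'][:250,130:380,::-1],None,fx=2.4,fy=2.4,interpolation=cv2.INTER_CUBIC))
print('to stand top',delta([.5067,-.3254,.18],88.2))
E
```

```text
[ 0.56366212 -0.0904922   0.1730553 ] [ 1.79935963e+02 -2.80531735e-02  8.81611219e+01] [ 0.35430236  0.21235608 -0.69776037]
fl 659 [[-0.0131  0.0038 -0.017 ]
 [ 0.0018  0.0108 -0.0147]
 [ 0.0164  0.0171 -0.011 ]]
handle face tilt -19.623504506230155 [0.00153895 0.00917007 0.02382114]
[246, 25, 23, 24, 194] [0.5706 0.0456 0.03  ]
[250, 56, 14, 13, 107] [0.5698 0.0216 0.03  ]
[228, 193, 58, 21, 354] [ 0.5615 -0.115   0.03  ]
to stand top [-0.7887, -0.1646, -0.0237, 0.0004, -0.0002, -0.0002]
```

View pics/w8.png

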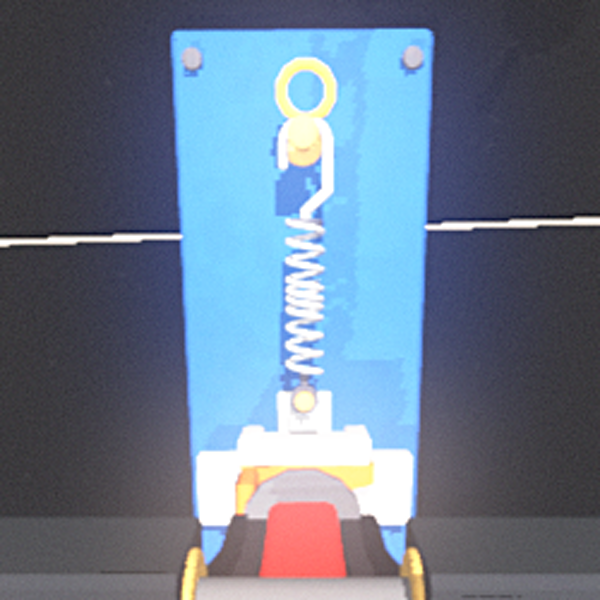

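The view shows the hook's crown around the post at (303,140), the spring stretched straight and the loop free at (305,90). The wedge is still in. Now I return the puller to the stand.

Emit:
servo_tool:
  series:
    - [[-0.06,-0.012,-0.024,0,0,0,0],[-0.16,-0.03,-0.024,0,0,0,0],[-0.28,-0.055,-0.024,0,0,0,0],[-0.4,-0.08,-0.024,0,0,0,0],[-0.52,-0.11,-0.024,0,0,0,0],[-0.64,-0.135,-0.024,0,0,0,0],[-0.73,-0.155,-0.024,0,0,0,0],[-0.78,-0.163,-0.024,0,0,0,0],[-0.788,-0.165,-0.024,0,0,0,0],[-0.788,-0.165,-0.024,0,0,0,0],[-0.788,-0.165,-0.024,0,0,0,0],[-0.788,-0.165,-0.024,0,0,0,0]]

```text
time_s: 16.82
tool_pos: [0.5079, -0.3223, 0.1796]
tool_rot: [180.0, -0.1, 88.4]
force: [-0.7, -0.3, -0.5]
grip_width: 0.0176
grasp_force: 59.4
```

```bash
python3 - <<'E'
from h import *
o=get_obs(); print(o['tool_pos'],o['tool_rot'],delta([.5067,-.3250,.115],88.2),delta([.5067,-.3250,.065],88.2))
E
```

```text
[ 0.50792279 -0.32232942  0.17960645] [ 1.79960277e+02 -6.37450662e-02  8.84416999e+01] [-0.0092, -0.004, 0.2153, 0.0002, -0.0004, 0.0013] [-0.0094, -0.0041, 0.382, 0.0002, -0.0004, 0.0013]
```

Emit:
servo_tool:
  series:
    - [[-0.008,-0.003,0.03,0,0,0,0],[-0.008,-0.003,0.1,0,0,0,0],[-0.008,-0.003,0.17,0,0,0,0],[-0.008,-0.003,0.215,0,0,0,0],[-0.008,-0.003,0.25,0,0,0,0],[-0.008,-0.003,0.28,0,0,0,0],[-0.008,-0.003,0.28,0,0,0,0]]

```text
time_s: 17.4
tool_pos: [0.5045, -0.3272, 0.0934]
tool_rot: [-179.9, -0.1, 88.2]
force: [-0.6, 0.8, -1.4]
grip_width: 0.0175
grasp_force: 59.4
```

Emit:
servo_tool:
  series:
    - [[0,0,0.025,0,0,0,0],[0,0,0.05,0,0,0,0],[0,0,0.075,0,0,0,0],[0,0,0.09,0,0,0,0],[0,0,0.098,0,0,0,0],[0,0,0.098,0,0,0,0],[0,0,0.098,0,0,0,0]]

```text
time_s: 17.98
tool_pos: [0.5055, -0.3282, 0.066]
tool_rot: [180.0, 0.0, 88.2]
force: [-0.1, 0.3, -1.2]
grip_width: 0.0176
grasp_force: 59.4
```

Emit:
servo_tool:
  series:
    - [[0.006,0.003,0.003,0,0,0,0],[0.006,0.003,0.006,0,0,0,0],[0.006,0.003,0.008,0,0,0,0],[0.006,0.003,0.008,0,0,0,0]]

```text
time_s: 18.32
tool_pos: [0.5068, -0.3261, 0.064]
tool_rot: [180.0, 0.0, 88.2]
force: [0.1, 0.8, 0.8]
grip_width: 0.0175
grasp_force: 59.4
```

Seated: the z force has gone from -1.2 to +0.8. I open and lift away.

Emit:
servo_tool:
  series:
    - [[0,0,0,0,0,0,0.3],[0,0,0,0,0,0,0.4],[0,0,0,0,0,0,0.5],[0,0,0,0,0,0,0.6],[0,0,0,0,0,0,0.6],[0,0,0,0,0,0,0.6],[0,0,0,0,0,0,0.6],[0,0,0,0,0,0,0.6],[0,0,0,0,0,0,0.6]]

```text
time_s: 19.07
tool_pos: [0.5063, -0.3263, 0.0635]
tool_rot: [-180.0, 0.0, 88.2]
force: [0.0, -0.6, 0.3]
grip_width: 0.0523
grasp_force: 0.0
```

Emit:
servo_tool:
  series:
    - [[0,0,-0.05,0,0,0,0.6],[0,0,-0.15,0,0,0,0.6],[0,0,-0.27,0,0,0,0.6],[0,0,-0.4,0,0,0,0.6],[-0.08,0,-0.5,0,0,0,0.6],[-0.18,0,-0.53,0,0,0,0.6],[-0.18,0,-0.53,0,0,0,0.6],[-0.18,0,-0.53,0,0,0,0.6],[-0.18,0,-0.53,0,0,0,0.6]]

```text
time_s: 19.82
tool_pos: [0.5044, -0.3798, 0.2218]
tool_rot: [-180.0, -0.1, 88.2]
force: [-0.1, 0.1, 0.1]
grip_width: 0.0525
grasp_force: 0.0
```

```bash
python3 - <<'E'
from h import *
c=wcam(); o=get_obs(); print(o['tool_pos'],o['grip_width'])
P=cloud(c); hsv=cv2.cvtColor(c['frame'],cv2.COLOR_RGB2HSV)
red=(cv2.inRange(hsv,(0,120,70),(6,255,255))|cv2.inRange(hsv,(172,120,70),(180,255,255)))>0
q=red&(abs(P[...,0]-.507)<.04)&(abs(P[...,1]+.32)<.04)
Q=P[q]; T=Q[Q[:,2]>.098]; print(len(Q),'top',T.min(0).round(4),T.max(0).round(4),T.mean(0).round(4))
t=eyes.read_camera('top'); h=cv2.cvtColor(t['frame'],cv2.COLOR_RGB2HSV)
m=cv2.inRange(h,(100,120,80),(115,255,255)); print(m[149:205,226:325].sum()//255)
im=np.hstack([cv2.resize(c['frame'][40:200,160:380],(400,291)),cv2.resize(t['frame'][130:270,80:400],(400,291))])
cv2.imwrite('pics/end.png',im[:,:,::-1])
E
```

```text
[ 0.50456564 -0.37896106  0.22159714] 0.05246432215478916
272 top [ 0.4996 -0.3328  0.1019] [ 0.5167 -0.309   0.3834] [ 0.5078 -0.3231  0.1117]
2208
```

View pics/end.png

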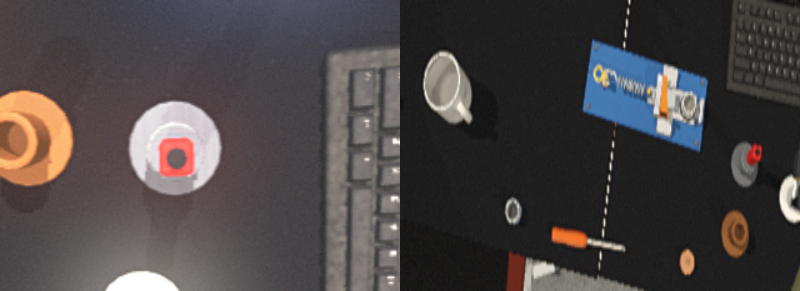

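The puller stands upright at (177,157), in the same place as before. In the right half the spring hangs on the post, the wedge is in and the mug is untouched. I hand in.

```bash
python3 -c "
from cell import env
print(env.sign_off())"
```

```text
the job is handed in; nothing more can be done
None
```

The job is handed in, with no verdict returned: in the last pictures the wedge is pushed in about 25 mm and still in, the spring hangs on the post, the puller is upright in its grey stand and the mug is untouched, at about 20 s of the 69 s allowed.

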